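# Bring the inspection lamp over a receiver module

## Task

Slide the flat aluminium receiver module over the desk, never lifting it off, until it lies wholly on the cork mat, centred and lined up with the mat's long side, and leave it there. Then push the lamp arm's lock button fully down, take the knob of the arm and pull the arm out until its pointer stands level with the line of the marker clip on the scale, and finish while still holding the knob there, because a spring draws the arm back in. Do not shift the marker clip, and leave the hand microphone, the remote control and the screwdriver alone.

Things in the scene. Friction and masses are not known exactly. Their poses are not given: they have to be found in the camera images.
- module_center (a point): Centre of the receiver module: a loose flat aluminium box 110 mm long (its x axis) x 50 mm wide (y) x 24 mm high, about 0.35 kg, lying on the desk with small brass sockets (8 mm long, 10 mm thick) at both ends and a ribbed dark top. The point lies 12 mm above the desk. Either end may point either way.
- mat: Thin cork mat, 140 mm (x axis) x 80 mm (y), flush with the desk (under 1 mm, no step to climb). Origin at its centre.
- stand: Heavy fixed lamp stand: a dark steel foot, a column and on top a level grey square tube, 200 x 30 mm, its top 130 mm above the desk, out of which the steel lamp arm telescopes. Origin at desk level under the tube; x axis = the level direction in which the arm slides out, z up. Tube from x = -120 to +80 mm, y = -15 to +15 mm. An aluminium scale with dark ticks every 10 mm runs along the +y side of the arm (x 60 to 300 mm, y 24 to 52 mm, its top at 121 mm).
- lock_top (a point): Centre of the top of the round grey lock button, 26 mm diameter, on top of the tube 20 mm along the stand's x from its origin; it stands 146 mm above the desk when up.
- lock_button (a joint): Travel of the lock button, straight down: 0 = up (arm locked), 0.008 m = fully down (arm free). Pushing it down takes about 3 N; it stays down by itself where it is left.
- lamp_arm (a joint): How far the lamp arm is pulled out, m: 0 = fully in (the start), 0.15 = the stop. Locked until the lock button is down. A spring draws it in with 4.5 N at 0 to 7 N at 0.15, plus 1 N of friction, so it runs back if let go. The arm is on the marker when this equals marker.
- knob_center (a point): Middle of the round black plastic knob that stands upright on the lamp arm (its solid is lamp_arm_c1): 22 mm diameter, 42 mm high, its foot 130 mm and this point 151 mm above the desk; 130 mm along the stand's x from the stand's origin when the arm is in; moves with the arm. Under the knob is a 28 x 26 mm collar whose top is flush with the knob's foot; ahead of it, lower than the foot, hangs the lamp head, whose front end is about 90 mm ahead of the knob's axis.
- pointer (a point): Tip of the thin pointer blade (2 mm wide) which sticks out sideways (+y of the stand) from the collar under the knob over the scale; same place along the arm as the knob's axis; moves with the arm.
- marker (a joint): Place of the marker clip on the scale, m: the value that lamp_arm must reach. The clip is stiff (25 N) and is not to be moved.
- marker_line (a point): Inner end of the raised thin line (2 mm wide) on top of the marker clip, a dark steel block 12 x 16 x 14 mm on the outer edge of the scale; the top of the line is 129 mm above the desk. The pointer is on the mark when both have the same place along the stand's x.
- fist_mic: Black hand microphone lying on the desk, 60 x 85 x 34 mm, with grey grille slots. Origin under its centre. Bystander.
- remote: Black remote control 150 x 46 x 20 mm, long along its x, origin under its centre. Bystander.
- screwdriver: Screwdriver lying on the desk. Bystander.
Things that resemble listed ones, but are neither listed nor needed, are in the scene too. What is meant by the part that bears module_center is not orange, and is the larger of those in its own colour.

How it is judged:
By the outcome, as a careful person would: the job done as asked, in the order asked, and still so for the second after the job is handed in, while the arm keeps its last pose, push and grip.
It also fails if it takes over 61 s, if anything falls off the work surface, if the arm or the gripper's body presses on something with over 40 N, if the wrist force passes 120 N, or if a joint passes its speed limit or range.

## Robot

A 7-joint arm with a two-finger parallel gripper is mounted at the origin on the work surface. World frame = base frame: x ahead of the robot, y to its left, z up, the work surface at z = 0. Lengths are in m, angles in degrees, forces in N, time in s.
With the tool pointing down it reaches from about 0.425 to 0.875 m from the base axis. Payload 4.7 kg.
Tool frame: the origin (TCP) lies at the very end of the fingers, on their centre line; the grasp point (between the pads) lies 19 mm behind it (env.grasp_offset is the distance from the TCP to the grasp point, in m); z points along the fingers, y is the line along which they close (so a half turn about z gives the same grasp; the last joint's range is limited). The gripper opens to 87 mm and grips with 3 to 60 N. Pads are 19 mm wide; open, the fingers measure 117 mm over their backs; the gripper's body (75 mm by 190 mm) begins 51 mm behind the grasp point.
Start: joints at [-75.109, 18.392, -4.016, 83.108, 1.295, 78.541, -3.26], TCP at [0.158, 0.63, 0.223] pointing down, gripper open.
Joint ranges: [-163.93, 163.93], [-17.29, 119.83], [-79.2, 71.16], [3.27, 140.29], [-89.18, 269.18], [5.43, 117.66], [-154.24, 154.24]. Speed limits (degrees/s): [147.25, 147.25, 180, 180, 180, 180, 180].

## Interface

Orientations are given as [roll, pitch, yaw] about the fixed x, y, z axes, in that order (R = Rz(yaw) Ry(pitch) Rx(roll)).
In Python, from cell import env gives the robot as it stands. The module is installed in compiled form; this text tells all that it offers.
- The arm moves only by the tool drive_tool, never from a script. Its argument "moves" is one flat list of numbers, 5 for each row, row after row: the shift along the tool's x, y, z in units of 40 mm (1.0 is 40 mm), then the turn about the tool's z in units of 10 degrees (1.0 is 10 degrees), then the finger opening in mm, from 0 to 87. A call has 1 to 5 rows; each row is the pose to reach, as a shift and turn from the pose commanded when the call began, along the tool's axes at that moment; what a row does not reach only later rows make up. A row lasts 1/8 s, in which the tool goes at most 62.5 mm and 10.7 degrees, less where a joint would pass 70% of its speed; a pose out of reach is approached as far as the arm can. A call with a gripper value outside its range is refused whole. The fingers move at their own pace and stop on an object; "squeeze" is the grip in N (left out, the last holds). Time passes only in rows, so rows that repeat a pose let the fingers close. It gives the time, the measured TCP pose, the force, the opening and the grip force at its end, in the units of the state.
- env.get_obs(): the state, without advancing time (a new reading comes with each control period).
- env.read_camera(name): name is "scene" or "top" or "wrist"; returns (picture, depth): 420x560x3 uint8, red, green, blue; 420x560 float32, m along the optical axis (not along the pixel's ray), 0 where there is no reading.
- env.camera_model(name): a dict with "K" (3x3 intrinsics, pixels), "k1" (the pictures are not rectified: a ray, as slopes to the right and down, at radius r is drawn at 1 + k1 r^2 times it, then the intrinsics apply), "rvec" (rotation vector, rad) and "tvec" (3), from world to camera coordinates, as OpenCV has them; the wrist camera has in their place "tool_from_camera" (4x4, takes a point from camera to tool coordinates, whose origin is the TCP and whose axes are the flange's). Camera axes: x right, y down, z forward; pixel columns grow to the right and rows downward; lengths in m; the calibration is good to about 2 mm. A picture is of the moment at which its call begins: read the wrist's pose just before it. camera_model takes no time and is no camera call.
- env.sign_off(): hands the job in; it is judged then, once.
The state is a dict: "time_s": time; "qpos": joint angles; "joint_velocities": joint speeds; "effort": joint torques, N m; "tool_pos": TCP position; "tool_rot": TCP orientation; "force": force on the tool from outside, world axes, zero at the start; "wrist_torque": the same for the moment, N m; "grip_width": finger opening in m; "grasp_force": force on a finger pad.
Only numpy, scipy, OpenCV 4.12 (cv2) and the standard library are available. Lean on these libraries where they do the work, as an engineer would, in place of code of your own. Each camera call takes 0.05 s, during which the arm holds its last target. There are 200 camera calls.

## Working session

There is one attempt and no reset: what is moved stays moved. The work goes in short steps, Python scripts to look and compute and a tool call to move; the robot and the scene stay as the last step left them, time stands still between calls to the robot, and variables do not carry over. Pictures are saved under pics/ and viewed, at most 11 in all, crops included, and the job is handed in when it is done.

Besides the shell and the picture viewer there is one more tool, called as name(argument=value, ...) on one line, values as JSON. drive_tool: Moves the arm, as the interface text tells. Its arguments: {"type":"object","properties":{"moves":{"type":"array","items":{"type":"number"}},"squeeze":{"type":"number"}},"required":["moves"]}

```bash
mkdir -p pics; cat > h.py <<'E'
import numpy as np, cv2
from cell import env
from scipy.spatial.transform import Rotation as R
def cam(n):
    m=env.camera_model(n)
    K=np.array(m["K"]);k1=m["k1"]
    if "rvec" in m:
        Rm=cv2.Rodrigues(np.array(m["rvec"],float))[0];t=np.array(m["tvec"],float).ravel()
        return K,k1,Rm.T,-Rm.T@t
    o=env.get_obs();T=np.array(m["tool_from_camera"])
    Rt=R.from_euler('xyz',o["tool_rot"],degrees=True).as_matrix()
    return K,k1,Rt@T[:3,:3],Rt@T[:3,3]+np.array(o["tool_pos"])
def ray(c,px):
    K,k1,Rw,o=c
    px=np.atleast_2d(np.array(px,float))
    d=cv2.undistortPoints(px.reshape(-1,1,2),K,np.array([k1,0,0,0,0.])).reshape(-1,2)
    return o,np.c_[d,np.ones(len(d))]@Rw.T
def onz(c,px,z):
    o,d=ray(c,px);return o+d*((z-o[2])/d[:,2])[:,None]
def dep(c,px,D):
    o,d=ray(c,px);p=np.atleast_2d(px).astype(int)
    return o+d*D[p[:,1],p[:,0]][:,None]
def proj(c,P):
    K,k1,Rw,o=c
    return cv2.projectPoints(np.atleast_2d(P).astype(float),cv2.Rodrigues(Rw.T)[0],-Rw.T@o,K,np.array([k1,0,0,0,0.]))[0].reshape(-1,2)
def snap(n,f):
    c=cam(n);im,D=env.read_camera(n)
    cv2.imwrite(f"pics/{f}.png",im[:,:,::-1]);np.save(f"pics/{f}_d.npy",D);return c,im,D
E
python3 - <<'E'
from h import *
for n in("top","scene","wrist"):
    c,im,D=snap(n,n+"0");print(n,c[3].round(3),c[2][:,2].round(2),c[0][0,0],c[1])
print(env.get_obs())
E
```

```text
top [ 0.485 -0.005  1.278] [ 0.06 -0.02 -1.  ] 458.54034718144896 -0.11526202871622807
scene [ 1.008 -0.187  0.901] [-0.49  0.16 -0.86] 474.74129876414685 0.022460549269048922
wrist [0.079 0.649 0.383] [ 0.28 -0.07 -0.96] 320.7772226785405 -0.06689304033172257
{'time_s': 0.15, 'qpos': array([-75.11063472,  18.43054117,  -4.01651404,  83.15794772,
         1.29565243,  78.54053267,  -3.26118964]), 'joint_velocities': array([ 0.00453404, -0.19028643,  0.00851345, -0.1524556 , -0.02077363,
        0.0178447 ,  0.02713819]), 'effort': array([-6.55335061e-04, -4.91791070e+01, -4.05066283e-01, -3.12878144e+01,
       -6.40382920e-02,  4.04066371e-02,  9.71634813e-05]), 'tool_pos': array([0.15808581, 0.630061  , 0.22170674]), 'tool_rot': array([-1.79916234e+02,  5.31125339e-03,  1.65919885e+02]), 'force': array([ 0.27609038, -0.19759762, -1.33790696]), 'wrist_torque': array([-0.06620905,  0.00105444, -0.00983324]), 'grasp_force': 0.0, 'grip_width': 0.08715833979879006}
```

View pics/top0.png

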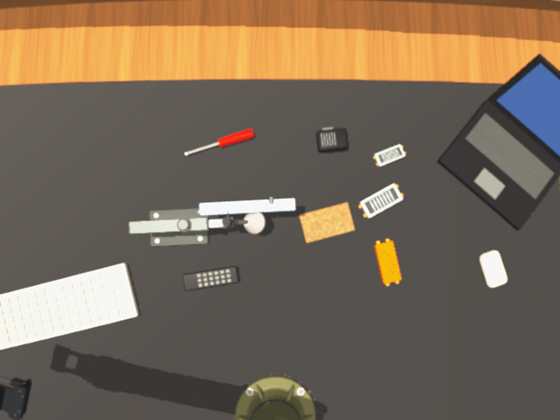

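View pics/scene0.png

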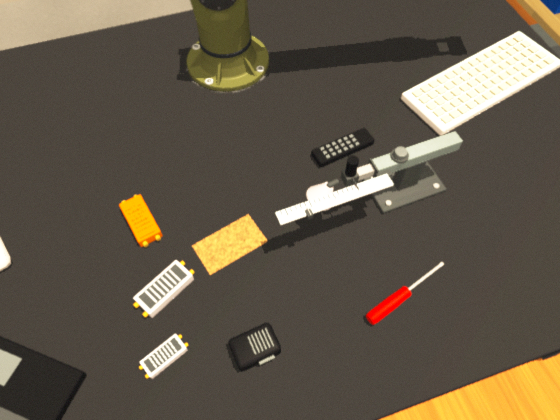

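The top view shows the module (white, larger) at (381,201), the mat at (327,222), the stand tube at (170,226), the lock button at (183,225), the scale at (247,207), and the marker at (271,200). The scene view shows the knob at (352,166). Next I measure these.

```bash
python3 - <<'E'
from h import *
for n in("top","scene"):
    c=cam(n);im=cv2.imread(f"pics/{n}0.png");hsv=cv2.cvtColor(im,cv2.COLOR_BGR2HSV)
    def rect(mask,box,z,nm):
        x0,y0,x1,y1=box;m=np.zeros_like(mask);m[y0:y1,x0:x1]=mask[y0:y1,x0:x1]
        cs=max(cv2.findContours(m,0,cv2.CHAIN_APPROX_NONE)[0],key=cv2.contourArea)
        P=onz(c,cs.reshape(-1,2),z)[:,:2]
        r=cv2.minAreaRect((P*1000).astype(np.float32));print(n,nm,np.round(r[0],1),np.round(r[1],1),round(r[2],1))
    H,S,V=cv2.split(hsv)
    org=((H>5)&(H<25)&(S>90)&(V>120)).astype(np.uint8)
    wh=((S<60)&(V>120)).astype(np.uint8)
    if n=="top": b=[(295,198,360,245),(355,178,408,222),(195,195,300,218),(125,212,212,240)]
    else: b=[(185,210,275,275),(125,255,200,320),(270,172,398,225),(370,130,465,180)]
    rect(org,b[0],0,"mat")
    k=np.ones((5,5),np.uint8)
    rect(cv2.morphologyEx(wh,cv2.MORPH_CLOSE,k),b[1],.024,"module")
    rect(wh,b[2],.121,"scale")
    rect(((S<70)&(V>90)).astype(np.uint8),b[3],.130,"tube")
t=cv2.imread("pics/top0.png")[180:260,120:310];s=cv2.imread("pics/scene0.png")[125:230,270:470]
t=cv2.resize(t,None,fx=4,fy=4,interpolation=2);s=cv2.resize(s,None,fx=2.6,fy=2.6,interpolation=2)
o=np.zeros((600,800,3),np.uint8);o[:320,:760]=t;o[322:322+s.shape[0],:s.shape[1]]=s[:278];cv2.imwrite("pics/z1.png",o)
E
```

```text
top mat [ 535.4 -145.3] [ 85.1 145.3] 14.3
top module [ 594.5 -295. ] [ 55.8 117.8] 28.3
top scale [565.9  74.3] [ 49.7 255.7] 3.9
top tube [523.5 268.6] [219.2  68.2] 89.9
scene mat [ 535.3 -146.4] [ 84.6 143.6] 14.2
scene module [ 599.2 -295.4] [ 62.4 112.7] 28.3
scene scale [559.4  74.4] [ 61.5 255.6] 2.3
scene tube [552.8 259.8] [105.7 224.4] 6.7
```

View pics/z1.png

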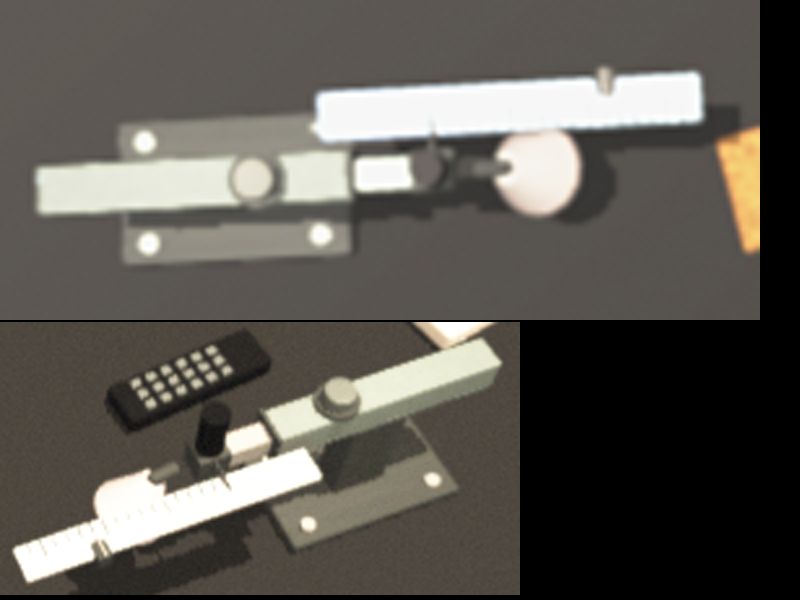

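The crop shows the knob at about (430,168), the button at (253,180), the marker clip at (604,80), and the pointer at (432,130). The mat measures the same in both views: centre (0.535,-0.146), long side at about 104°. I'm moving towards the module.

```bash
cat >> h.py <<'E'
def go(*wps,o=None):
    "wps (x,y,z,yaw): print tool shifts for each from the (given/assumed) start pose of its call"
    ob=env.get_obs()
    cur=np.r_[ob["tool_pos"],ob["tool_rot"][2]] if o is None else np.array(o)
    for w in wps:
        w=np.array(w,float);Rt=R.from_euler('xyz',[180,0,cur[3]],degrees=True).as_matrix()
        s=Rt.T@(w[:3]-cur[:3])/.04;a=-((w[3]-cur[3]+180)%360-180)/10
        print(w,"->",s.round(2),round(a,2));cur=w
E
python3 -c "
from h import *
go((.43,.47,.24,165.9),(.57,.2,.24,140),(.59,-.1,.24,118.3),(.56,-.295,.24,118.3),o=(.158,.63,.223,165.92))"
```

```text
[  0.43   0.47   0.24 165.9 ] -> [-7.57 -2.23 -0.42] 0.0
[  0.57   0.2    0.24 140.  ] -> [-5.04 -5.69 -0.  ] 2.59
[ 5.900e-01 -1.000e-01  2.400e-01  1.183e+02] -> [-5.2  -5.42 -0.  ] 2.17
[  0.56   -0.295   0.24  118.3  ] -> [-3.94 -2.97 -0.  ] -0.0
```

drive_tool(moves=[-7.5, -2.2, -0.4, 0, 87, -7.5, -2.2, -0.4, 0, 87, -7.5, -2.2, -0.4, 0, 87, -7.5, -2.2, -0.4, 0, 87, -7.5, -2.2, -0.4, 0, 87])

```text
time_s: 0.78
tool_pos: [0.4287, 0.4711, 0.2385]
tool_rot: [180.0, -0.0, 165.9]
force: [0.1, 1.1, -0.3]
grip_width: 0.0872
grasp_force: 0.0
```

drive_tool(moves=[-5.0, -5.7, 0, 2.6, 87, -5.0, -5.7, 0, 2.6, 87, -5.0, -5.7, 0, 2.6, 87, -5.0, -5.7, 0, 2.6, 87, -5.0, -5.7, 0, 2.6, 87])

```text
time_s: 1.4
tool_pos: [0.5666, 0.1998, 0.2385]
tool_rot: [-180.0, 0.0, 139.8]
force: [0.3, -0.4, 0.9]
grip_width: 0.087
grasp_force: 0.0
```

drive_tool(moves=[-5.2, -5.4, 0, 2.17, 87, -5.2, -5.4, 0, 2.17, 87, -5.2, -5.4, 0, 2.17, 87, -5.2, -5.4, 0, 2.17, 87, -5.2, -5.4, 0, 2.17, 87])

```text
time_s: 2.02
tool_pos: [0.5854, -0.0997, 0.2385]
tool_rot: [-180.0, 0.0, 118.1]
force: [0.7, -0.5, 1.3]
grip_width: 0.0871
grasp_force: 0.0
```

drive_tool(moves=[-3.9, -3.0, 0, 0, 87, -3.9, -3.0, 0, 0, 87, -3.9, -3.0, 0, 0, 87, -3.9, -3.0, 0, 0, 87, -3.9, -3.0, 0, 0, 87])

```text
time_s: 2.65
tool_pos: [0.5535, -0.2911, 0.2381]
tool_rot: [-180.0, -0.0, 118.1]
force: [-0.1, -0.2, 0.1]
grip_width: 0.0871
grasp_force: 0.0
```

```bash
python3 - <<'E'
from h import *
snap("wrist","w1");o=env.get_obs();print(o["tool_pos"],o["tool_rot"],o["time_s"],o["qpos"].round(0))
c=cam("wrist");print(c[3],c[2][:,2], proj(c,[(.5945,-.295,.024),(.5354,-.1455,0)]))
E
```

```text
[ 0.55435062 -0.28939671  0.23810258] [ 1.79974812e+02 -7.71003323e-02  1.18278185e+02] 2.7 [ -5.  17.  38.  87. -11.  80.  62.]
[ 0.51523481 -0.21981404  0.39988105] [ 0.13760284 -0.2559483  -0.95684687] [[310.79656048 204.3861965 ]
 [328.27374859  66.33256181]]
```

View pics/w1.png

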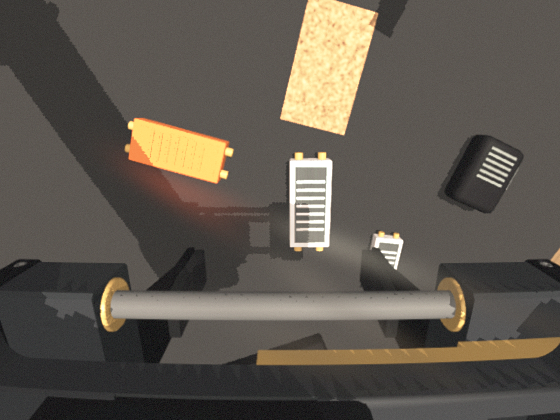

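The wrist view shows the module at (310,203), aligned with the picture, and the mat at (329,66). I'll measure both from here.

```bash
cat > meas.py <<'E'
from h import *
def meas(f,c,bm,bt):
    im=cv2.imread(f"pics/{f}.png");H,S,V=cv2.split(cv2.cvtColor(im,cv2.COLOR_BGR2HSV))
    for nm,mask,b,z in(("mod",(S<70)&(V>110),bm,.024),("mat",(H>4)&(H<27)&(S>70)&(V>100),bt,0)):
        if b is None: continue
        x0,y0,x1,y1=b;m=np.zeros(S.shape,np.uint8);m[y0:y1,x0:x1]=mask[y0:y1,x0:x1]
        m=cv2.morphologyEx(m,cv2.MORPH_OPEN,np.ones((2,2)))
        m=cv2.morphologyEx(m,cv2.MORPH_CLOSE,np.ones((9,9)))
        cs=max(cv2.findContours(m,0,cv2.CHAIN_APPROX_NONE)[0],key=cv2.contourArea)
        P=onz(c,cs.reshape(-1,2),z)[:,:2];r=cv2.minAreaRect((P*1000).astype(np.float32))
        print(nm,np.round(r[0],1),np.round(r[1],1),round(r[2],1),"px",cs.reshape(-1,2).min(0),cs.reshape(-1,2).max(0))
E
python3 - <<'E'
from meas import *
c=cam("wrist");meas("w1",c,(284,150,336,254),(275,0,385,140))
go((.594,-.295,.10,118.3),(.594,-.295,.006,118.3))
E
```

```text
mod [ 600.7 -297.8] [ 58.8 121.1] 28.6 px [290 159] [336 254]
mat [ 535.3 -145.2] [ 83.3 146.2] 14.6 px [281   0] [379 136]
[ 5.940e-01 -2.950e-01  1.000e-01  1.183e+02] -> [-0.59  0.81  3.45] -0.0
[ 5.940e-01 -2.950e-01  6.000e-03  1.183e+02] -> [ 0.   -0.    2.35] -0.0
```

```bash
python3 - <<'E'
from meas import *
c=cam("wrist");meas("w1",c,(284,150,333,249),None)
P=onz(c,[(290,159),(331,159),(329,247),(290,247)],.024);print(P.round(4),P.mean(0))
E
```

```text
mod [ 597.2 -295.7] [ 54.7 114.2] 28.6 px [290 159] [333 249]
[[ 0.5459 -0.2587  0.024 ]
 [ 0.5881 -0.2359  0.024 ]
 [ 0.6427 -0.3327  0.024 ]
 [ 0.5991 -0.3561  0.024 ]] [ 0.59393208 -0.29587362  0.024     ]
```

drive_tool(moves=[-0.55, 0.85, 1.5, 0, 87, -0.55, 0.85, 3.0, 0, 87, -0.55, 0.85, 4.3, 0, 87, -0.55, 0.85, 4.3, 0, 87])

```text
time_s: 3.2
tool_pos: [0.5918, -0.289, 0.0612]
tool_rot: [-179.7, -0.5, 118.4]
force: [-0.8, 0.2, -0.2]
grip_width: 0.0872
grasp_force: 0.0
```

```bash
python3 - <<'E'
from meas import *
c,_,_=snap("wrist","w2");print(env.get_obs()["tool_pos"],env.get_obs()["tool_rot"])
print(proj(c,[(.595+a*-.474*.055+b*.88*.025,-.2955+a*.88*.055+b*.474*.025,.024) for a,b in((1,1),(1,-1),(-1,-1),(-1,1))]).round())
E
```

```text
[ 0.59408616 -0.29117109  0.0652416 ] [-179.88779144   -0.20451756  118.39227781]
[[325. 170.]
 [245. 169.]
 [250. 320.]
 [319. 321.]]
```

View pics/w2.png

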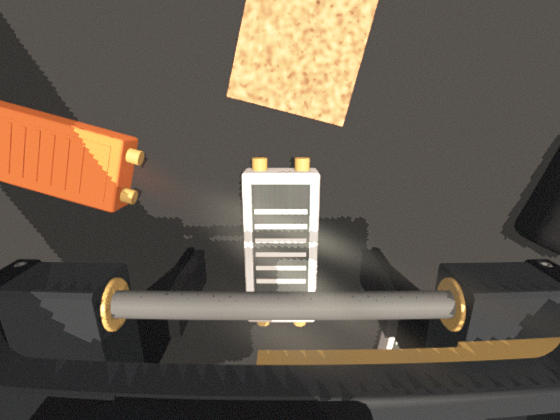

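The wrist view shows the module at columns 242-320 and rows 169-321, between the fingers. The offset is about 3 mm. I'll descend and close.

drive_tool(moves=[-0.1, -0.1, 0.9, 0, 87, -0.1, -0.1, 1.5, 0, 87, -0.1, -0.1, 1.5, 0, 87])

```text
time_s: 3.62
tool_pos: [0.5939, -0.2988, 0.0082]
tool_rot: [179.9, 0.0, 118.3]
force: [0.5, 0.0, 0.4]
grip_width: 0.0867
grasp_force: 0.0
```

drive_tool(moves=[0, 0, 0, 0, 50, 0, 0, 0, 0, 48, 0, 0, 0, 0, 46, 0, 0, 0, 0, 46, 0, 0, 0, 0, 46], squeeze=12)

```text
time_s: 4.25
tool_pos: [0.5936, -0.2992, 0.007]
tool_rot: [179.9, 0.0, 118.2]
force: [1.2, 0.2, 1.1]
grip_width: 0.0496
grasp_force: 12.0
```

```bash
python3 - <<'E'
from meas import *
c,_,_=snap("wrist","w3");o=env.get_obs();print(o["tool_pos"],o["tool_rot"],o["grip_width"],o["force"])
im=cv2.imread("pics/w3.png");cv2.imwrite("pics/w3c.png",cv2.resize(im[100:300,180:380],None,fx=3,fy=3,interpolation=2))
E
```

```text
[ 0.5935405  -0.29918762  0.00694388] [1.79915271e+02 3.10954269e-02 1.18237551e+02] 0.050089959728206554 [ 1.80349175 -0.40041661  1.57593119]
```

View pics/w3c.png

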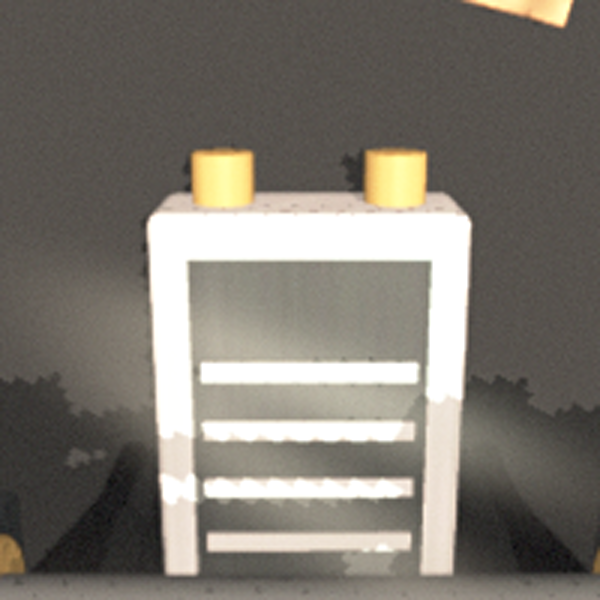

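```bash
python3 - <<'E'
from meas import *
c=cam("wrist");o=env.get_obs();t=np.array(o["tool_pos"]);y=np.deg2rad(o["tool_rot"][2]);ux=np.array([np.cos(y),np.sin(y),0])
for r,z in((212,.024),(190,.0),(190,.024)): 
  P=onz(c,[(180+310/3,100+r/3)],z)[0];print(P,(P-t)@ux)
E
```

```text
[ 0.56608795 -0.25060347  0.024     ] 0.05579089785367981
[ 0.56622525 -0.25070239  0.        ] 0.05563879262694561
[ 0.56451055 -0.24766778  0.024     ] 0.05912353036652511
```

```bash
python3 -c "
from h import *
go((.5646,-.2227,.0063,111.3),(.5356,-.1462,.0063,104.3))"
```

```text
[ 5.646e-01 -2.227e-01  6.300e-03  1.113e+02] -> [2.03 0.27 0.02] 0.69
[ 5.356e-01 -1.462e-01  6.300e-03  1.043e+02] -> [2.05 0.02 0.  ] 0.7
```

drive_tool(moves=[0.3, 0.04, 0.02, 0.1, 46, 0.75, 0.1, 0.02, 0.26, 46, 1.2, 0.16, 0.02, 0.4, 46, 1.65, 0.22, 0.02, 0.56, 46, 2.03, 0.27, 0.02, 0.69, 46], squeeze=8)

```text
time_s: 4.92
tool_pos: [0.5641, -0.2239, 0.0069]
tool_rot: [179.9, 0.2, 111.2]
force: [1.6, -4.4, 4.6]
grip_width: 0.0498
grasp_force: 8.0
```

drive_tool(moves=[0.45, 0, 0, 0.15, 46, 0.9, 0.01, 0, 0.3, 46, 1.4, 0.01, 0, 0.47, 46, 1.8, 0.02, 0, 0.61, 46, 2.05, 0.02, 0, 0.7, 46])

```text
time_s: 5.55
tool_pos: [0.5352, -0.1469, 0.0068]
tool_rot: [179.9, 0.1, 104.3]
force: [1.4, -5.0, 5.4]
grip_width: 0.0496
grasp_force: 8.0
```

drive_tool(moves=[0, 0, 0, 0, 46])

```text
time_s: 5.68
tool_pos: [0.5348, -0.1456, 0.0067]
tool_rot: [179.9, 0.0, 104.3]
force: [-1.3, -1.0, 7.9]
grip_width: 0.05
grasp_force: 8.0
```

```bash
python3 - <<'E'
from meas import *
o=env.get_obs();print(o["tool_pos"],o["tool_rot"],o["qpos"].round(0))
go((.5356,-.1462,.0063,104.3))
E
```

```text
[ 0.53483147 -0.14564419  0.00665477] [1.79930531e+02 9.05085241e-05 1.04298307e+02] [-19.  22.  37. 111. -16.  53.  40.]
[ 5.356e-01 -1.462e-01  6.300e-03  1.043e+02] -> [-0.02  0.02  0.01] -0.0
```

drive_tool(moves=[0, 0, 0, 0, 60, 0, 0, 0, 0, 75, 0, 0, 0, 0, 80])

```text
time_s: 6.05
tool_pos: [0.5341, -0.1458, 0.0052]
tool_rot: [-179.9, -0.0, 104.3]
force: [-0.4, 0.5, 0.2]
grip_width: 0.0726
grasp_force: 0.0
```

drive_tool(moves=[0, 0, -0.8, 0, 80, 0, 0, -2.0, 0, 80, -0.5, 0, -3.5, 0, 80, -1, 0, -5, 0, 80, -1, 0, -6, 0, 80])

```text
time_s: 6.68
tool_pos: [0.5447, -0.1873, 0.2486]
tool_rot: [179.9, 0.1, 104.1]
force: [0.9, 0.1, -0.1]
grip_width: 0.0797
grasp_force: 0.0
```

drive_tool(moves=[-2.2, 0, 0, 0, 60, -2.2, 0, 0, 0, 40, -2.2, 0, 0, 0, 40])

```text
time_s: 7.05
tool_pos: [0.5653, -0.2728, 0.2451]
tool_rot: [-179.9, 0.1, 104.1]
force: [-1.0, -0.6, -0.2]
grip_width: 0.0577
grasp_force: 0.0
```

```bash
python3 - <<'E'
from meas import *
o=env.get_obs();print(o["tool_pos"],o["tool_rot"],o["qpos"].round(0),o["time_s"])
c,_,_=snap("wrist","w4");snap("scene","s4");snap("top","t4")
a=cv2.imread("pics/w4.png");cv2.imwrite("pics/w4s.png",a)
E
```

```text
[ 0.56534799 -0.27277733  0.24513083] [-1.79890875e+02  5.19363541e-02  1.04065373e+02] [-12.  19.  45.  86. -13.  81.  47.] 7.05
```

View pics/w4.png

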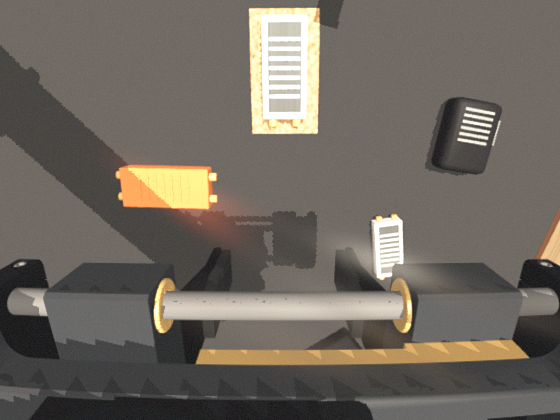

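The wrist view shows the module lying on the mat (module columns 263-308, mat 250-319) and parallel to it. I'll check that with numbers.

```bash
python3 - <<'E'
from meas import *
def q(c,f,b,zs):
    im=cv2.imread(f"pics/{f}.png");x0,y0,x1,y1=b
    H,S,V=cv2.split(cv2.cvtColor(im,cv2.COLOR_BGR2HSV))
    for nm,mask,z in(("mod",(S<50)&(V>140),.024),("mat",(V>90)&((S>60)|(V>140)),0)):
        m=np.zeros(S.shape,np.uint8);m[y0:y1,x0:x1]=mask[y0:y1,x0:x1]
        m=cv2.morphologyEx(m,cv2.MORPH_CLOSE,np.ones((5,5)))
        cs=max(cv2.findContours(m,0,2)[0],key=cv2.contourArea)
        r=cv2.minAreaRect((onz(c,cs.reshape(-1,2),z)[:,:2]*1000).astype(np.float32));print(f,nm,np.round(r[0],1),np.round(r[1],1),round(r[2],1))
q(cam("wrist"),"w4",(240,2,330,142),0)
q(cam("top"),"t4",(293,196,362,248),0)
q(cam("scene"),"s4",(180,200,280,280),0)
E
```

```text
w4 mod [ 535.4 -146.2] [ 74.2 130.6] 14.7
w4 mat [ 534.6 -143.7] [ 83.  142.9] 14.6
t4 mod [ 534.6 -143.3] [ 51.9 112.4] 13.7
t4 mat [ 535.3 -145.6] [ 87.2 147.3] 14.5
s4 mod [ 539.9 -143.7] [ 58.3 110.3] 13.9
s4 mat [ 535.4 -146.4] [ 87.3 145.9] 14.4
```

```bash
python3 - <<'E'
from meas import *
im=cv2.imread("pics/w4.png").astype(int);c=cam("wrist")
S=im.max(2)-im.min(2);V=im.max(2)
o=env.get_obs();y=np.deg2rad(104.3);U=np.array([[np.cos(y),np.sin(y)],[np.sin(y),-np.cos(y)]])
f=lambda px,z:(U@(onz(c,[px],z)[0,:2]-[.5354,-.1455])*1000).round(1)
print("top,mid col 270..",[(r,V[r,266],S[r,266]) for r in list(range(4,20))+list(range(112,138))])
print([(k,V[60,k],S[60,k]) for k in list(range(246,270))+list(range(302,324))])
for n,px,z in(("matT",(285,9),0),("matB",(285,134),0),("modT",(285,14),.024),("modB",(285,119),.024),("matL",(251,60),0),("matR",(319,60),0),("modL",(263,60),.024),("modR",(308,60),.024)):print(n,f(px,z))
E
```

```text
top,mid col 270.. [(4, np.int64(115), np.int64(14)), (5, np.int64(112), np.int64(11)), (6, np.int64(107), np.int64(10)), (7, np.int64(127), np.int64(24)), (8, np.int64(246), np.int64(100)), (9, np.int64(255), np.int64(65)), (10, np.int64(255), np.int64(62)), (11, np.int64(255), np.int64(69)), (12, np.int64(255), np.int64(82)), (13, np.int64(255), np.int64(87)), (14, np.int64(255), np.int64(32)), (15, np.int64(255), np.int64(0)), (16, np.int64(255), np.int64(0)), (17, np.int64(255), np.int64(0)), (18, np.int64(255), np.int64(0)), (19, np.int64(255), np.int64(0)), (112, np.int64(255), np.int64(0)), (113, np.int64(255), np.int64(0)), (114, np.int64(255), np.int64(0)), (115, np.int64(255), np.int64(0)), (116, np.int64(255), np.int64(0)), (117, np.int64(255), np.int64(0)), (118, np.int64(255), np.int64(0)), (119, np.int64(241), np.int64(66)), (120, np.int64(229), np.int64(107)), (121, np.int64(235), np.int64(110)), (122, np.int64(250), np.int64(107)), (123, np.int64(255), np.int64(78)), (124, np.int64(255), np.int64(60)), (125, np.int64(255), np.int64(62)), (126, np.int64(255), np.int64(6
[... 1488 characters left out ...]
, np.int64(60)), (309, np.int64(255), np.int64(56)), (310, np.int64(255), np.int64(39)), (311, np.int64(255), np.int64(35)), (312, np.int64(255), np.int64(32)), (313, np.int64(255), np.int64(38)), (314, np.int64(255), np.int64(52)), (315, np.int64(255), np.int64(69)), (316, np.int64(255), np.int64(68)), (317, np.int64(255), np.int64(70)), (318, np.int64(255), np.int64(95)), (319, np.int64(168), np.int64(56)), (320, np.int64(110), np.int64(11)), (321, np.int64(109), np.int64(11)), (322, np.int64(113), np.int64(12)), (323, np.int64(113), np.int64(13))]
matT [71.2  0.4]
matB [-69.4   0.8]
modT [59.2  0.3]
modB [-51.2   0.6]
matL [ 16.2 -39.4]
matR [16.4 40.5]
modL [ 12.4 -23.9]
modR [12.5 25.9]
```

The module sits about 2.4 mm too far along +x of the tool, and both cameras agree. I'll regrip and slide it back by that much.

drive_tool(moves=[1.5, 0, 0, 0, 80, 3.2, 0, 0, 0, 80, 3.2, 0, 1.5, 0, 80, 3.2, 0, 3.0, 0, 80, 3.2, 0, 4.3, 0, 80])

```text
time_s: 7.82
tool_pos: [0.5343, -0.1433, 0.0721]
tool_rot: [180.0, -0.1, 104.5]
force: [-0.1, 0.2, -0.5]
grip_width: 0.0791
grasp_force: 0.0
```

drive_tool(moves=[0, 0, 0, 0, 80, 0, 0, 0.9, 0, 80, 0, 0, 1.6, 0, 80, 0, 0, 1.7, 0, 80, 0, 0, 1.7, 0, 80])

```text
time_s: 8.45
tool_pos: [0.5363, -0.1461, 0.0078]
tool_rot: [179.8, 0.0, 104.4]
force: [0.1, -0.3, 0.6]
grip_width: 0.08
grasp_force: 0.0
```

drive_tool(moves=[0, 0, 0, 0, 50, 0, 0, 0, 0, 48, 0, 0, 0, 0, 46, 0, 0, 0, 0, 46], squeeze=8)

```text
time_s: 8.95
tool_pos: [0.5348, -0.1461, 0.0059]
tool_rot: [180.0, -0.0, 104.3]
force: [-0.9, -0.5, 0.1]
grip_width: 0.0499
grasp_force: 8.3
```

```bash
python3 -c "
from h import *
o=env.get_obs();print(o['tool_pos'],o['tool_rot'],o['grip_width'])"
```

```text
[ 0.53482257 -0.14614133  0.00589705] [ 1.79978650e+02 -3.19773247e-03  1.04317337e+02] 0.049852899625052204
```

drive_tool(moves=[-0.02, 0, 0.01, 0, 46, -0.04, 0, 0.01, 0, 46, -0.06, 0, 0.01, 0, 46, -0.06, 0, 0.01, 0, 46, -0.06, 0, 0.01, 0, 46])

```text
time_s: 9.57
tool_pos: [0.5351, -0.1466, 0.0059]
tool_rot: [-180.0, -0.2, 104.4]
force: [-2.9, 4.1, 7.2]
grip_width: 0.0494
grasp_force: 8.0
```

drive_tool(moves=[0, 0, 0, 0, 60, 0, 0, 0, 0, 75, 0, 0, 0, 0, 80, 0, 0, -0.8, 0, 80, 0, 0, -2.0, 0, 80])

```text
time_s: 10.2
tool_pos: [0.5339, -0.1484, 0.0848]
tool_rot: [-179.8, -0.0, 104.3]
force: [0.6, 0.2, 0.3]
grip_width: 0.0797
grasp_force: 0.0
```

drive_tool(moves=[-0.5, 0, -1.5, 0, 60, -1, 0, -3, 0, 40, -2, 0, -4, 0, 20, -3.2, 0, -4, 0, 0, -3.2, 0, -4, 0, 0])

```text
time_s: 10.82
tool_pos: [0.5658, -0.2775, 0.2454]
tool_rot: [-179.9, 0.2, 103.9]
force: [-0.5, 0.2, -0.7]
grip_width: 0.038
grasp_force: 0.0
```

```bash
cat > chk.py <<'E'
from meas import *
def edges(c,f):
    im=cv2.imread(f"pics/{f}.png").astype(np.float32);y=np.deg2rad(104.3)
    u=np.array([np.cos(y),np.sin(y),0]);v=np.array([np.sin(y),-np.cos(y),0]);m0=np.array([.5354,-.1455,0])
    S=im.max(2)-im.min(2);V=im.max(2)
    s=np.arange(-85,86,.5)/1000
    for nm,a,b,off in(("long",u,v,(-.018,.018)),("lat",v,u,(-.03,0.,.03))):
        for o in off:
            r=[]
            for z,ok in((0,lambda V,S:V>180),(.024,lambda V,S:(V>200)&(S<25))):
                P=m0+[0,0,z]+s[:,None]*a+o*b;p=proj(c,P).astype(np.float32)
                g=lambda I:cv2.remap(I,p[:,0].copy(),p[:,1].copy(),1).ravel()
                k=s[ok(g(V),g(S))]*1000
                r.append((k.min(),k.max(),(k.min()+k.max())/2))
            print(nm,o,r)
E
python3 - <<'E'
from chk import *
o=env.get_obs();print(o["tool_pos"],o["tool_rot"],o["time_s"],o["qpos"].round(0))
c,_,_=snap("wrist","w5");edges(c,"w5");snap("top","t5")
E
```

```text
[ 0.56575942 -0.27753878  0.24539024] [-179.9101553     0.19642453  103.93240459] 10.825 [-13.  19.  47.  86. -14.  81.  48.]
long -0.018 [(np.float64(-73.0), np.float64(68.5), np.float64(-2.25)), (np.float64(-55.0), np.float64(54.0), np.float64(-0.5))]
long 0.018 [(np.float64(-72.5), np.float64(68.0), np.float64(-2.25)), (np.float64(-55.5), np.float64(54.5), np.float64(-0.5))]
lat -0.03 [(np.float64(-42.5), np.float64(38.5), np.float64(-2.0)), (np.float64(-26.5), np.float64(22.5), np.float64(-2.0))]
lat 0.0 [(np.float64(-42.5), np.float64(38.5), np.float64(-2.0)), (np.float64(-27.0), np.float64(23.0), np.float64(-2.0))]
lat 0.03 [(np.float64(-42.5), np.float64(38.5), np.float64(-2.0)), (np.float64(-26.5), np.float64(23.5), np.float64(-1.5))]
```

```bash
python3 - <<'E'
from h import *
ct,cs=cam("top"),cam("scene")
T=lambda p:(p[0]/4+120-.4,p[1]/4+180-.4);S=lambda p:(p[0]/2.6+270-.3,(p[1]-322)/2.6+125-.3)
for n,pt,ps,z in(("button",(253,179),(340,386),.146),("knobtop",(430,166),(215,412),.172),("clip",(604,78),(101,545),.128),("pointer tip",(432,124),(228,488),.127)):
    print(n,onz(ct,[T(pt)],z)[0].round(4),onz(cs,[S(ps)],z)[0].round(4))
a=onz(ct,[T((37,190.5)),T((350,179.5))],.13);d=a[1]-a[0];print(a,np.linalg.norm(d),np.degrees(np.arctan2(d[1],d[0])))
b=onz(cs,[S((484,340)),S((265,411)),S((500,362)),S((279,440))],.13);m=(b[0]+b[2])/2;n=(b[1]+b[3])/2;d=n-m;print(m,n,np.linalg.norm(d),np.degrees(np.arctan2(d[1],d[0])))
E
```

```text
button [0.5256 0.2267 0.146 ] [0.5231 0.2281 0.146 ]
knobtop [0.5321 0.1141 0.172 ] [0.531  0.1168 0.172 ]
clip [0.5889 0.0095 0.128 ] [0.5859 0.0085 0.128 ]
pointer tip [0.5604 0.1177 0.127 ] [0.5702 0.1164 0.127 ]
[[0.51930146 0.36760642 0.13      ]
 [0.52560115 0.16882062 0.13      ]] 0.19888559937402248 -88.18485515453213
[0.52122084 0.36638626 0.13      ] [0.52997327 0.17047384 0.13      ] 0.19610783027111797 -87.4420001318419
```

```bash
python3 -c "
from h import *
go((.56,-.03,.24,53),(.5245,.2273,.2,2.7))"
```

```text
[ 5.6e-01 -3.0e-02  2.4e-01  5.3e+01] -> [5.92 1.34 0.11] 5.12
[0.5245 0.2273 0.2    2.7   ] -> [ 4.6  -4.58  1.  ] 5.03
```

drive_tool(moves=[5.9, 1.35, 0, 5.1, 0, 5.9, 1.35, 0, 5.1, 0, 5.9, 1.35, 0, 5.1, 0, 5.9, 1.35, 0, 5.1, 0, 5.9, 1.35, 0, 5.1, 0])

```text
time_s: 11.55
tool_pos: [0.56, -0.0237, 0.2447]
tool_rot: [-179.8, -0.1, 56.0]
force: [-0.6, -0.5, 0.2]
grip_width: 0.0004
grasp_force: 0.0
```

```bash
python3 -c "
from h import *
o=env.get_obs();print(o['tool_pos'],o['tool_rot'],o['qpos'].round(0))
go((.5245,.2273,.2,2.7))"
```

```text
[ 0.55999638 -0.02371585  0.24468624] [-1.79843830e+02 -9.95226398e-02  5.59942791e+01] [-43.   8.  47.  96.  -6.  79. -28.]
[0.5245 0.2273 0.2    2.7   ] -> [ 4.71 -4.25  1.12] 5.33
```

drive_tool(moves=[4.7, -4.3, 0, 5.3, 0, 4.7, -4.3, 0, 5.3, 0, 4.7, -4.3, 0, 5.3, 0, 4.7, -4.3, 0, 5.3, 0, 4.7, -4.3, 0, 5.3, 0])

```text
time_s: 12.18
tool_pos: [0.521, 0.2278, 0.2447]
tool_rot: [-179.9, 0.1, 6.3]
force: [1.4, -0.7, 0.0]
grip_width: 0.0006
grasp_force: 0.0
```

```bash
python3 -c "
from h import *
o=env.get_obs();print(o['tool_pos'],o['tool_rot'],o['qpos'].round(0))
c,_,_=snap('wrist','w6')
go((.5245,.2273,.155,2.7))
u=np.array([.047,-.999,0]);v=np.array([.999,.047,0]);b=np.array([.5245,.2273,0])
for n,P in(('button',b+[0,0,.146]),('knobtop',b+.11*u+[0,0,.172])):print(n,proj(c,P))"
```

```text
[0.52102558 0.22775575 0.24468133] [-1.79891643e+02  9.97719554e-02  6.32285335e+00] [ -63.    9.   41.   94.   -6.   79. -105.]
[0.5245 0.2273 0.155  2.7   ] -> [0.09 0.1  2.24] 0.34
button [[282.82802174 208.15600761]]
knobtop [[422.87880095 226.05403978]]
```

View pics/w6.png

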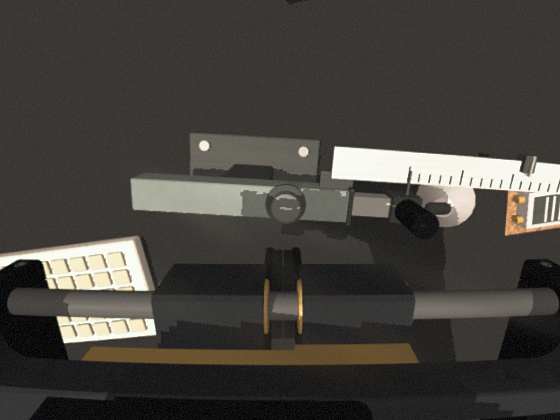

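The wrist view shows the button at (286,203), the knob top at (424,227), the pointer at about (409,180), and the clip at (530,165).

```bash
python3 -c "
from h import *
c=cam('wrist')
P=lambda p,z:print(p,onz(c,[p],z)[0].round(4))
P((286,202),.146);P((424,227),.172);P((409,170),.128);P((530,168),.128);P((133,194),.13);P((349,205),.13)
go((.5265,.2265,.155,2.7))"
```

```text
(286, 202) [0.5294 0.2286 0.146 ]
(424, 227) [0.528  0.1198 0.172 ]
(409, 170) [0.5653 0.1235 0.128 ]
(530, 168) [0.5805 0.0114 0.128 ]
(133, 194) [0.5179 0.3655 0.13  ]
(349, 205) [0.5284 0.1716 0.13  ]
[0.5265 0.2265 0.155  2.7   ] -> [0.14 0.13 2.24] 0.34
```

drive_tool(moves=[0.14, 0.1, 1.0, 0.34, 0, 0.14, 0.1, 2.0, 0.34, 0, 0.14, 0.1, 2.3, 0.34, 0, 0.14, 0.1, 2.3, 0.34, 0])

```text
time_s: 12.72
tool_pos: [0.5294, 0.2186, 0.1532]
tool_rot: [180.0, 0.1, 2.9]
force: [-0.6, 0.8, 0.1]
grip_width: 0.0004
grasp_force: 0.0
```

drive_tool(moves=[0, 0, 0.1, 0, 0, 0, 0, 0.2, 0, 0, 0, 0, 0.28, 0, 0, 0, 0, 0.35, 0, 0])

```text
time_s: 13.22
tool_pos: [0.5309, 0.2187, 0.14]
tool_rot: [-179.9, -0.1, 2.8]
force: [0.4, -0.3, 3.1]
grip_width: 0.0002
grasp_force: 1.4
```

drive_tool(moves=[0, -0.1, 0.03, 0, 0, 0, -0.1, 0.06, 0, 0, 0, -0.1, 0.08, 0, 0, 0, -0.1, 0.08, 0, 0])

```text
time_s: 13.72
tool_pos: [0.5305, 0.2212, 0.1382]
tool_rot: [180.0, -0.0, 2.7]
force: [-3.5, -3.8, 15.6]
grip_width: 0.0002
grasp_force: 7.4
```

```bash
python3 -c "
from h import *
go((.5305,.2212,.21,2.7),(.5305,.117,.21,2.7),(.5305,.117,.136,2.7))"
```

```text
[0.5305 0.2212 0.21   2.7   ] -> [ 0.   -0.   -1.79] 0.0
[0.5305 0.117  0.21   2.7   ] -> [-0.12  2.6   0.  ] -0.0
[0.5305 0.117  0.136  2.7   ] -> [ 0.   -0.    1.85] -0.0
```

drive_tool(moves=[0, 0, -1.0, 0, 0, 0, 0, -1.8, 0, 0, 0.12, 1.3, -1.8, 0, 50, 0.12, 2.6, -1.8, 0, 55, 0.12, 2.6, -1.8, 0, 55])

```text
time_s: 14.35
tool_pos: [0.5399, 0.1131, 0.2081]
tool_rot: [179.9, 0.0, 2.3]
force: [-0.4, 0.2, 0.7]
grip_width: 0.0227
grasp_force: 0.0
```

```bash
python3 -c "
from h import *
o=env.get_obs();print(o['tool_pos'],o['tool_rot'],o['qpos'].round(0),o['grip_width'])
c,_,_=snap('wrist','w7')
im=cv2.imread('pics/w7.png');cv2.imwrite('pics/w7c.png',cv2.resize(im[90:350,100:500],None,fx=2,fy=2))
print(proj(c,[(.5305,.117,.172)]))
go((.5305,.117,.136,2.7))"
```

```text
[0.53991677 0.11312954 0.20813013] [1.79948692e+02 2.72836472e-02 2.31187077e+00] [-56.   8.  46. 100.  -6.  75. -97.] 0.02267886994269525
[[274.88983349 252.57560033]]
[0.5305 0.117  0.136  2.7   ] -> [-0.23 -0.02  1.8 ] -0.02
```

View pics/w7c.png

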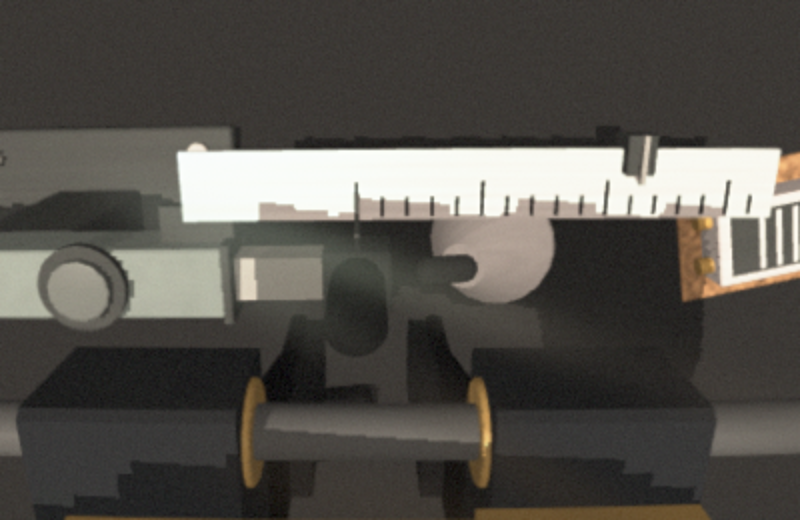

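The crop shows the knob top at about (357,320), the pointer at x≈356, and the marker line at x≈642. That puts the pull at about 110 mm. I'll open the fingers, centre on the knob and descend.

drive_tool(moves=[-0.1, 0.02, 0, 0, 55, -0.22, 0.02, 0, 0, 55, -0.22, 0.02, 0.5, 0, 55, -0.22, 0.02, 1.3, 0, 55, -0.22, 0.02, 1.8, 0, 55])

```text
time_s: 15.02
tool_pos: [0.5298, 0.1186, 0.1346]
tool_rot: [180.0, 0.1, 2.9]
force: [-0.2, 0.1, 0.1]
grip_width: 0.0547
grasp_force: 0.0
```

drive_tool(moves=[0, 0, 0, 0, 40, 0, 0, 0, 0, 30, 0, 0, 0, 0, 20, 0, 0, 0, 0, 15, 0, 0, 0, 0, 15], squeeze=35)

```text
time_s: 15.65
tool_pos: [0.5317, 0.1163, 0.1369]
tool_rot: [180.0, -0.1, 2.7]
force: [-0.1, -2.6, 3.2]
grip_width: 0.0211
grasp_force: 35.0
```

```bash
python3 -c "
from h import *
o=env.get_obs();print(o['tool_pos'],o['tool_rot'],o['qpos'].round(0),o['grip_width'],o['grasp_force'],o['force'])
p=o['tool_pos'];go((p[0]+.055*.047,p[1]-.055,p[2],2.7),(p[0]+.1*.047,p[1]-.1,p[2],2.7))"
```

```text
[0.53165023 0.11630226 0.13688995] [ 1.79953775e+02 -6.14764328e-02  2.74557577e+00] [-55.  11.  45. 106.  -8.  66. -95.] 0.02111707243685488 34.99617621389916 [-0.06647505 -2.59484694  3.16765828]
[0.53423523 0.06130226 0.13688995 2.7       ] -> [-0.    1.38  0.  ] 0.0
[0.53635023 0.01630226 0.13688995 2.7       ] -> [-0.    1.13  0.  ] -0.0
```

drive_tool(moves=[0, 0.2, 0, 0, 15, 0, 0.5, 0, 0, 15, 0, 0.8, 0, 0, 15, 0, 1.1, 0, 0, 15, 0, 1.38, 0, 0, 15])

```text
time_s: 16.27
tool_pos: [0.5341, 0.0657, 0.1369]
tool_rot: [-179.7, -0.1, 2.9]
force: [-0.3, 6.9, 3.6]
grip_width: 0.021
grasp_force: 35.0
```

drive_tool(moves=[0, 0.3, 0, 0, 15, 0, 0.6, 0, 0, 15, 0, 0.9, 0, 0, 15, 0, 1.1, 0, 0, 15, 0, 1.1, 0, 0, 15])

```text
time_s: 16.9
tool_pos: [0.5364, 0.0207, 0.1369]
tool_rot: [-179.8, -0.1, 2.8]
force: [-1.2, 4.7, 5.0]
grip_width: 0.0211
grasp_force: 35.0
```

```bash
python3 -c "
from h import *
o=env.get_obs();print(o['tool_pos'],o['tool_rot'],o['qpos'].round(0),o['grip_width'],o['grasp_force'],o['force'])
c,_,_=snap('wrist','w8')
im=cv2.imread('pics/w8.png');cv2.imwrite('pics/w8c.png',cv2.resize(im[110:300,180:400],None,fx=3.1,fy=3.1,interpolation=2))"
```

```text
[0.53635047 0.02067057 0.13688157] [-1.79759531e+02 -7.28404956e-02  2.84307954e+00] [-49.  10.  48. 107.  -9.  66. -84.] 0.02112554226797972 35.01978772692382 [-1.23827174  4.70492163  5.01556558]
```

View pics/w8c.png

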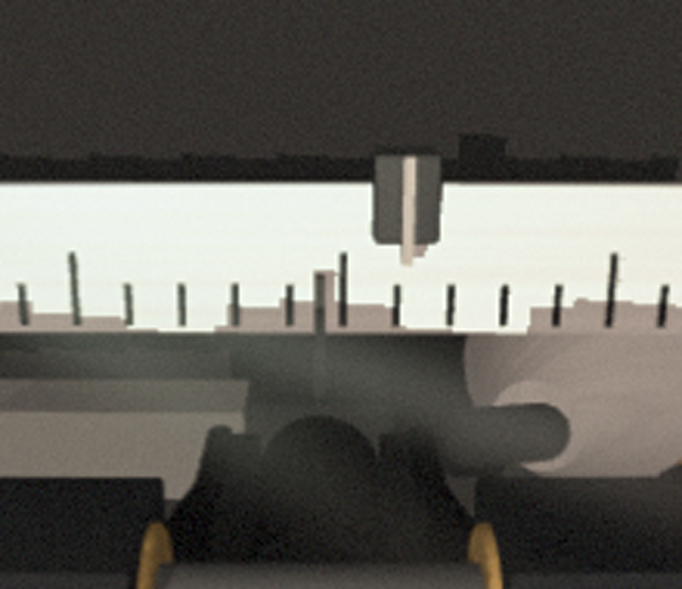

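The crop shows the pointer tip at (321,272) and the inner end of the marker line at (407,262). Ticks are 53.8 px per 10 mm, so about 15.5 mm is left.

```bash
python3 -c "
from h import *
c=cam('wrist');f=lambda p:(p[0]/3.1+180-.34,p[1]/3.1+110-.34)
t=onz(c,[f((72,325)),f((343,325)),f((612,325))],.121);d=t[2]-t[0];print(np.linalg.norm(d),d);d/=np.linalg.norm(d)
for z in(.127,.129):
  print(((onz(c,[f((408,240))],.129)-onz(c,[f((320,290))],z))@d))
a=onz(c,[f((408,165))],.129);b=onz(c,[f((407,262))],.129);print('line dir',(b-a),(b-a)@d)"
```

```text
0.1015056067442325 [ 0.0051523  -0.10137476  0.        ]
[0.01534464]
[0.01533799]
line dir [[-0.0169771  -0.00108845  0.        ]] [0.00022531]
```

drive_tool(moves=[0, 0.12, 0, 0, 15, 0, 0.24, 0, 0, 15, 0, 0.34, 0, 0, 15, 0, 0.36, 0, 0, 15, 0, 0.36, 0, 0, 15])

```text
time_s: 17.58
tool_pos: [0.537, 0.0076, 0.1369]
tool_rot: [-179.7, -0.1, 2.9]
force: [-2.3, 5.6, 5.9]
grip_width: 0.021
grasp_force: 35.0
```

drive_tool(moves=[0, 0, 0, 0, 15, 0, 0, 0, 0, 15])

```text
time_s: 17.82
tool_pos: [0.537, 0.0076, 0.1369]
tool_rot: [-179.7, -0.1, 2.9]
force: [-1.8, 6.4, 4.6]
grip_width: 0.0214
grasp_force: 35.0
```

```bash
python3 -c "
from h import *
o=env.get_obs();print(o['tool_pos'],o['grip_width'],o['force'])
c,_,_=snap('wrist','w9')
im=cv2.imread('pics/w9.png')
p=proj(c,[np.array(o['tool_pos'])+[.035,0,-.008]])[0];print(p)
g=im.min(2)
for r in range(140,216,3):print(r,g[r,272:300])"
```

```text
[0.53699944 0.00757359 0.13688155] 0.02139322655538034 [-1.84401725  6.40931337  4.64514393]
[284.30603399 199.33491333]
140 [44 44 46 45 46 44 41 44 43 46 43 49 43 45 49 43 42 52 41 46 43 45 41 45
 46 46 43 47]
143 [43 46 43 44 42 47 46 43 46 42 46 45 45 47 42 45 45 42 47 44 43 50 43 44
 50 47 45 48]
146 [42 48 46 47 45 45 41 43 42 47 42 44 43 45 44 46 50 42 44 49 47 48 45 41
 39 49 47 43]
149 [44 45 47 45 48 44 45 38 46 48 49 53 42 46 50 43 45 48 45 44 47 46 48 50
 46 45 47 45]
152 [42 47 45 47 43 44 44 41 46 41 46 47 44 43 41 54 45 42 45 46 50 41 46 42
 45 47 45 50]
155 [47 47 47 40 46 45 38 48 42 46 47 45 45 43 43 46 49 47 44 48 47 43 49 46
 44 44 48 46]
158 [48 45 44 47 50 40 45 33 30 35 28 33 35 30 31 35 34 31 36 32 36 37 37 31
 33 42 42 45]
161 [ 33  25  37  37  33  68  79  83  83  85  80  85  80 107 169 174 175 139
  92  76  74  76  73  77  74  66  36  24]
164 [ 25  31  28  27  32  69  84  84  84  89  83  84  83 104 177 186 184 134
  91  79  78  73  72  74  72  66  41  28]
167 [ 21  26  22  27  30  69  83  81  88  83  82  81  82 110 172 185 179 132
  87  75  80  78  72  72  7
[... 1218 characters left out ...]
229 229 231 230 228 231 231 152  89  71  77 127 142 225 230 230
 228 228 231 229 229 229 228 229 228 230]
203 [234 235 234 234 235 233 233 235 234 158  91  75  77  45 105 228 237 235
 235 235 235 234 234 232 233 233 235 236]
206 [232 234 233 234 232 233 235 236 234 157  91  78  74  58 133 230 236 232
 234 233 233 234 232 233 232 183 161 166]
209 [143 138 139 144 141 140 139 139 142 110  87  77  71  43  91 154 162 162
 157 164 161 161 155 168 220 169 139 155]
212 [144 143 143 147 142 139 143 140 147  97  65  60  55  48 104 145 144 142
 143 144 143 143 141 142 141 139 141 143]
215 [142 144 141 143 140 136 142 142 139  98  65  66  78 110 133 142 142 140
 141 143 141 139 137 139 138 141 140 142]
```

About 2.2 mm is left (line at column 287.0, pointer at 283.0).

drive_tool(moves=[0, 0.03, 0, 0, 15, 0, 0.055, 0, 0, 15, 0, 0.055, 0, 0, 15, 0, 0.055, 0, 0, 15])

```text
time_s: 18.38
tool_pos: [0.5371, 0.0056, 0.1369]
tool_rot: [-179.7, -0.1, 2.9]
force: [-1.5, 7.3, 5.0]
grip_width: 0.0212
grasp_force: 35.0
```

```bash
python3 -c "
from h import *
o=env.get_obs();print(o['tool_pos'],o['grip_width'],o['force'])
c,_,_=snap('wrist','w10')
g=cv2.imread('pics/w10.png').min(2)
for r in list(range(166,220,4)):print(r,g[r,272:296])"
```

```text
[0.53706624 0.00557799 0.13685867] 0.02115224221998887 [-1.54760672  7.34182621  4.97551506]
166 [ 32  65  84  85  85  85  83  83  79  92 172 187 183 155  94  81  77  76
  76  74  72  73  52  36]
170 [197 111  80  85  84  83  87  81  79  93 173 183 186 152  99  77  75  78
  79  77  74  71  74 141]
174 [240 141  79  84  83  83  81  81  79  88 171 182 180 152  96  76  78  76
  80  74  76  68  74 142]
178 [239 140  77  78  82  79  81  78  75  88 168 181 181 153  93  80  74  77
  75  70  70  63  95 231]
182 [240 141  76  74  80  78  80  84  77  93 168 182 179 158  99  76  76  78
  68  73  73  64  96 231]
186 [240 142  78  74  77  78  78  77  75  88 166 180 177 155  97  72  74  73
  72  68  69  66 116 230]
190 [235 236 238 237 235 236 236 237 236 233 192 174 175 170 144 138 141 137
 152 230 236 234 235 232]
194 [234 234 233 232 234 235 233 234 235 234 194 175 173 207 232 236 234 236
 235 236 234 234 232 234]
198 [231 232 231 229 230 231 231 231 230 177 156 154 163 222 228 232 230 230
 230 230 229 229 230 230]
202 [233 233 232 231 232 231 233 233 181 101  77  77  78 131 150 226 234 233
 232 232 232 233 233 233]
206 [233 234 233 234 233 233 235 235 167  90  78  77  84 130 154 227 232 234
 232 234 232 230 184 167]
210 [139 141 139 140 144 138 141 142 100  64  60  80  87 133 140 138 141 138
 138 138 135 139 139 139]
214 [140 143 141 145 144 143 144 145 102  68  63  59  83 135 145 143 141 144
 143 142 144 141 142 141]
218 [67 71 69 73 72 69 69 69 68 70 70 69 69 65 64 64 66 64 65 61 59 59 61 62]
```

About 0.6 mm remains, so one last trim.

drive_tool(moves=[0, 0.016, 0, 0, 15, 0, 0.016, 0, 0, 15, 0, 0.016, 0, 0, 15, 0, 0.016, 0, 0, 15])

```text
time_s: 18.92
tool_pos: [0.5371, 0.005, 0.1369]
tool_rot: [-179.7, -0.1, 2.9]
force: [-1.2, 6.8, 5.2]
grip_width: 0.021
grasp_force: 35.0
```

```bash
python3 -c "
from h import *
o=env.get_obs();print(o['tool_pos'],o['grip_width'],o['force'],o['grasp_force'])
c,_,_=snap('wrist','w11');snap('top','t11')
im=cv2.imread('pics/w11.png');g=im.min(2)
for r in (170,182,194,202,206,210,214):print(r,g[r,272:296])
w=cv2.resize(im[140:250,220:350],None,fx=4,fy=4,interpolation=2);t=cv2.resize(cv2.imread('pics/t11.png')[120:310,120:440],None,fx=.84*1.5,fy=.84*1.5)
v=np.zeros((600,800,3),np.uint8);t=t[:,:800];v[:w.shape[0]//1*1,:w.shape[1]]=w[:600]
v=v[:360] if 0 else v;h=t.shape[0];v[600-min(h,150):,:0]=0
cv2.imwrite('pics/z11.png',np.vstack([w[:340,:520],cv2.resize(cv2.imread('pics/t11.png')[150:290,120:440],(520,228))]))"
```

```text
[0.53709437 0.00502466 0.13685092] 0.020980075125463682 [-1.18623275  6.78424981  5.22316207] 35.02956669777632
170 [113  80  86  84  81  86  89  79  85 171 182 182 151 100  78  77  76  73
  74  80  67  69 142 232]
182 [140  75  81  81  85  87  76  79  89 169 183 179 155  96  73  78  72  75
  72  73  61  96 231 239]
194 [233 233 232 234 234 233 234 234 235 189 174 176 205 232 236 236 236 234
 234 234 234 232 233 236]
202 [233 232 231 232 231 233 235 179 105  74  71  72  82 142 229 234 234 234
 233 232 232 233 235 232]
206 [233 233 235 234 233 234 237 167  78  63  75  78  83 142 227 235 234 233
 233 234 233 181 162 170]
210 [142 141 141 139 142 142 137  99  52  54  77  77  83 128 139 142 136 139
 138 136 154 145 141 140]
214 [147 145 145 143 141 143 143 104  67  56  65  62  85 135 143 142 142 141
 143 142 142 142 142 143]
```

View pics/z11.png

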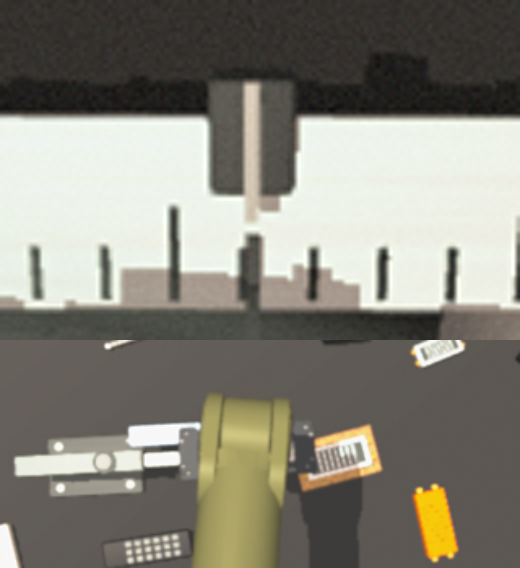

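The crop shows the pointer at x≈253 directly below the marker line at x≈251. The module lies inside the mat, and the knob is still held at 35 N. I'm handing the job in.

```bash
python3 -c "
from cell import env
print(env.sign_off())"
```

```text
the job is handed in; nothing more can be done
None
```

I've handed the job in: the module lies wholly on the cork mat, lined up with its long side and about 2 mm off centre; the lock button is fully down, and the knob is held with the pointer level with the marker line to within about 0.5 mm.

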